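# Demould and weigh the cast doorstops

### The job

The home-cast concrete doorstops are ready to come out of their round moulds (a mould may be empty). One at a time, smallest first, lift each out by its handle, hang it by the handle's window on the scale's sprung hook, let go and wait until the hook has come to rest, then take it off and stand it upright on the oak board, well inside its edge. Drop none of them, leave the hook empty and the other things on the shelf where they are; if the board gets pushed, see that all the doorstops still end up standing on it.

Things in the scene. Friction and masses are not known exactly. Their poses are not given: they have to be found in the camera images.
- stop_small: The small doorstop, 0.3 kg (-10 to +20%); None at the start = absent. Concrete puck 64 mm across (58 at the foot), 38 mm high, origin at its underside's centre, z up. Steel handle 14 mm thick (x), in the y-z plane: window 48 mm wide and high from z = 38 to 86, crossbar 64 mm long (y) to z = 96, then a tab 30 mm wide (y) to z = 132. Grip the tab across y; the hook passes along x.
- small_eye (a point): Middle of the underside of the small doorstop's crossbar, the surface that rests on the hook (86 mm above the doorstop's origin); axes as the doorstop's.
- mould_small: Round grey open mould of the small doorstop, fixed: outside 87 mm across (foot flange 10 mm more), 38 mm high, cavity 69 mm across with its floor 8 mm above the shelf top, so the puck stands 8 mm proud and must be lifted straight up by at least 30 mm. Origin at the centre of its underside.
- stop_medium: The medium doorstop, 0.46 kg (-10 to +20%); None at the start = absent. Concrete puck 76 mm across (70 at the foot), 43 mm high, origin at its underside's centre, z up. Steel handle 14 mm thick (x), in the y-z plane: window 48 mm wide and high from z = 43 to 91, crossbar 64 mm long (y) to z = 101, then a tab 30 mm wide (y) to z = 137. Grip the tab across y; the hook passes along x.
- medium_eye (a point): Middle of the underside of the medium doorstop's crossbar, the surface that rests on the hook (91 mm above the doorstop's origin); axes as the doorstop's.
- mould_medium: Round grey open mould of the medium doorstop, fixed: outside 99 mm across (foot flange 10 mm more), 43 mm high, cavity 81 mm across with its floor 8 mm above the shelf top, so the puck stands 8 mm proud and must be lifted straight up by at least 35 mm. Origin at the centre of its underside.
- stop_large: The large doorstop, 0.66 kg (-10 to +20%); None at the start = absent. Concrete puck 88 mm across (82 at the foot), 48 mm high, origin at its underside's centre, z up. Steel handle 14 mm thick (x), in the y-z plane: window 48 mm wide and high from z = 48 to 96, crossbar 64 mm long (y) to z = 106, then a tab 30 mm wide (y) to z = 142. Grip the tab across y; the hook passes along x.
- large_eye (a point): Middle of the underside of the large doorstop's crossbar, the surface that rests on the hook (96 mm above the doorstop's origin); axes as the doorstop's.
- mould_large: Round grey open mould of the large doorstop, fixed: outside 111 mm across (foot flange 10 mm more), 48 mm high, cavity 93 mm across with its floor 8 mm above the shelf top, so the puck stands 8 mm proud and must be lifted straight up by at least 40 mm. Origin at the centre of its underside.
- hook_seat (a point): Point on top of the sprung hook's arm where a crossbar should hang (within 25 mm of it); 200 mm above the shelf top when empty, moves with the hook. x runs along the arm to the column, z up. Level flat bar 12 mm wide, 8 mm high, ending 50 mm in front (-x) in an upturned tip rising 16 mm above the arm, 8 mm thick. Black carriage 70 mm behind, 48 mm wide, rising 17 mm above the arm.
- hook (a joint): How far the sprung hook has sunk, m: 0 empty, 0.07 at its lower stop. The spring is pre-loaded: it starts to sink at about 0.7 N and then takes 180 N per m, so the doorstops sink it about 10 to 40 mm; left alone it bobs and comes to rest within about 2 s.
- scale: The fixed grey column scale that carries the hook: foot plate 130 x 140 x 14 mm, aluminium column 30 x 34 mm, 241 mm high. Origin at the centre of its underside, its x axis points away from the hook's tip; the hook seat is 92 mm from the column's axis towards -x.
- board: Loose oak serving board, 170 mm (x) by 290 mm (y), 18 mm thick, lying on the shelf top. Origin at the centre of its underside. It may get pushed.
- kettlebell: Pink vinyl kettlebell, 100 mm across, 140 mm high; bystander, not to be disturbed. Origin at its underside.
- mug: Stainless steel mug, 80 mm across, 90 mm high; bystander, not to be disturbed. Origin at its underside.
- grip_ring: Grey hand-grip ring lying flat, 72 mm across, 24 mm high; bystander, not to be disturbed. Origin at its underside.
- wedge: Black plastic doorstop wedge, 120 x 40 x 35 mm; bystander, not to be disturbed. Origin at its underside.
- key_dish: White ceramic key dish, 100 mm across, 30 mm high; bystander, not to be disturbed. Origin at its underside.
- polish_tin: Dark shoe polish tin, 72 mm across, 28 mm high; bystander, not to be disturbed. Origin at its underside.
- shoe_brush: Brush lying down, wooden handle; bystander, not to be disturbed. Origin at its underside.
Things that resemble listed ones, but are neither listed nor needed, are in the scene too. Leave any turquoise look-alike of the stop_small alone. Leave any black look-alike of the stop_large alone.

How it is judged:
By the outcome, as a careful person would: the job done as asked, in the order asked, and still so for the second after the job is handed in, with the robot touching nothing.
Of stop_small, stop_medium, stop_large only 2 to 3 are there at a start; the rules pass over those that are not, and their reading is None.
At some moment in a run one of board may be knocked a few centimetres aside while the robot is not near it.
It also fails if it takes over 210 s, if anything falls off the work surface, if the arm or the gripper's body presses on something with over 40 N, if the wrist force passes 120 N, or if a joint passes its speed limit or range.

### The arm

A 7-joint arm with a two-finger parallel gripper is mounted at the origin on the work surface. World frame = base frame: x ahead of the robot, y to its left, z up, the work surface at z = 0. Lengths are in m, angles in rad, forces in N, time in s.
With the tool pointing down it reaches from about 0.35 to 0.9 m from the base axis. Payload 8.1 kg.
Tool frame: the origin (TCP) lies on the centre line of the jaws, within the pads' length; the fingertips stand 19 mm ahead of it and the grasp point (between the pads) is the TCP; z points along the fingers, y is the direction in which the jaws open and shut (so a half turn about z gives the same grasp; the last joint's range is limited). The gripper opens to 92 mm and grips with 3 to 60 N. Pads are 19 mm wide; open, the fingers measure 130 mm over their backs; the gripper's body (75 mm by 190 mm) begins 47 mm behind the grasp point.
Start: joints at [1.119, 0.434, 0.025, 1.573, -0.012, 1.134, -0.075], TCP at [0.214, -0.587, 0.246] pointing down, gripper open.
Joint ranges: [-2.62, 2.62], [-0.44, 2.09], [-1.27, 1.32], [0.08, 2.57], [-1.32, 4.46], [0.12, 2], [-2.74, 2.74]. Speed limits (rad/s): [2.22, 2.22, 3.01, 3.01, 3.14, 3.14, 3.14].

### API

Orientations are given as a rotation vector (axis times angle).
In Python, from cell import monitor, imaging, workorder, outline_of gives the robot as it stands.
- The arm moves only by the tool move_arm, never from a script. Its argument "series" is a list of rows, each a list of 6 numbers: the shift along the world's x, y, z in cm, then the turn, a rotation vector about the world's x, y, z in degrees. A call has 1 to 8 rows; each row shifts and turns the commanded pose from where the row before left it; what a row does not reach is not made up. A row lasts 1/10 s, in which the tool goes at most 50 mm and 8.59 degrees, less where a joint would pass 70% of its speed; a pose out of reach is approached as far as the arm can. A call with a gripper value outside its range is refused whole. "grip" is the opening, from 0 (shut) to 1 (fully open), set as the call begins (left out, the last holds). The fingers move at their own pace and stop on an object; "force" is the grip in N (left out, the last holds). Time passes only in rows, so rows that do not move let the fingers close. It gives the time, the measured TCP pose, the force and the opening at its end, in the units of the state.
- monitor.observe(): the state, without advancing time (a new reading comes with each control period).
- imaging.get_image(name): name is "scene" or "top" or "wrist"; returns a dict with "color" (400x640x3 uint8, red, green, blue), "fx", "fy", "cx", "cy" (pixels), "rvec" (rotation vector, rad) and "tvec" (3), from world to camera coordinates, as OpenCV has them; the wrist camera has in their place "mount" (4x4, takes a point from camera to tool coordinates, whose origin is the TCP and whose axes are the flange's). Camera axes: x right, y down, z forward; pixel columns grow to the right and rows downward; lengths in m; the calibration is good to about 2 mm. A picture is of the moment at which its call begins: read the wrist's pose just before it. There is no depth.
- workorder.sign_off(): hands the job in, once; it reports no verdict.
Trained networks look in the newest picture that a camera, given by its name, has taken for a name from the list of things; names that differ only in an ending like _2 or _b are one class to them, and where a whole thing is asked for, a point or a joint stands for the part that bears it (a point fixed in the world has none). Each returns a list of dicts, best first, with "p" (0 to 1); they miss things now and then, are a little off and sometimes report something else, mostly with a low value. They report only what shows in the picture. A call takes as long as a camera call. They do not tell look-alikes from the thing itself.
- outline_of(camera, thing): "mask" (400x640 bool, what is visible of it) and "rect" ([left, top, width, height] in pixels, round what is visible of it).
The state is a dict: "clock": time; "joints": joint angles; "dq": joint speeds; "joint_efforts": joint torques, N m; "position": TCP position; "ee_rot": TCP orientation; "force": force on the tool from outside, world axes, zero at the start; "ft_torque": the same for the moment, N m; "width": opening from 0.0 (shut) to 1.0 (fully open).
Only numpy, scipy, OpenCV 4.12 (cv2) and the standard library are available. Lean on these libraries where they do the work, as an engineer would, in place of code of your own. Each camera call takes 0.05 s, during which the arm holds its last target. There are 200 camera calls.

## Working session

There is one attempt and no reset: what is moved stays moved. The work goes in short steps, Python scripts to look and compute and a tool call to move; the robot and the scene stay as the last step left them, time stands still between calls to the robot, and variables do not carry over. Pictures are saved under pics/ and viewed, about 12 in all and at most 16, crops included, and the job is handed in when it is done.

Besides the shell and the picture viewer there is one more tool, called as name(argument=value, ...) on one line, values as JSON. move_arm: Moves the arm, as the interface text tells. Its arguments: {"type":"object","properties":{"series":{"type":"array"},"grip":{"type":"number"},"force":{"type":"number"}},"required":["series"]}

```bash
ls; mkdir -p pics
cat > h.py <<'E'
import numpy as np, cv2
from cell import monitor, imaging, workorder, outline_of
from scipy.spatial.transform import Rotation as R
def snap(cam,fn=None):
    s=monitor.observe(); im=imaging.get_image(cam)
    if fn: cv2.imwrite('pics/'+fn,im['color'][:,:,::-1])
    K=np.array([[im['fx'],0,im['cx']],[0,im['fy'],im['cy']],[0,0,1.]])
    if 'mount' in im:
        T=np.eye(4);T[:3,:3]=R.from_rotvec(s['ee_rot']).as_matrix();T[:3,3]=s['position']
        T=np.linalg.inv(T@np.array(im['mount']))
        rv=T[:3,:3];t=T[:3,3]
    else:
        rv=R.from_rotvec(np.ravel(im['rvec'])).as_matrix();t=np.ravel(im['tvec'])
    return dict(im=im['color'],K=K,R=rv,t=t,s=s)
def px(c,P):
    q=(c['R']@np.atleast_2d(P).T).T+c['t']; q=q@c['K'].T
    return q[:,:2]/q[:,2:]
def ray(c,uv,z):
    d=c['R'].T@np.linalg.inv(c['K'])@np.array([uv[0],uv[1],1.]); o=-c['R'].T@c['t']
    return o+d*(z-o[2])/d[2]
E
python3 - <<'E'
from h import *
s=monitor.observe();print({k:np.round(v,3) for k,v in s.items()})
names="stop_small stop_medium stop_large mould_small mould_medium mould_large hook scale board kettlebell mug".split()
for cam in ['scene','top']:
    c=snap(cam,cam+'0.png'); print(cam,'campos',np.round(-c['R'].T@c['t'],3))
    for n in names:
        for d in outline_of(cam,n)[:4]:
            if d['p']<.2: continue
            m=cv2.moments(d['mask'].astype(np.uint8),True); uv=(m['m10']/m['m00'],m['m01']/m['m00'])
            print(n,round(d['p'],2),d['rect'],np.round(uv,1),np.round(ray(c,uv,0.03)[:2],3))
E
```

```text
pics
{'clock': np.float64(0.0), 'joints': array([ 1.119,  0.435,  0.025,  1.574, -0.012,  1.134, -0.075]), 'dq': array([ 0.   ,  0.002,  0.   ,  0.001,  0.001, -0.   ,  0.001]), 'joint_efforts': array([ 1.0000e-03, -6.6785e+01,  9.8500e-01, -3.1446e+01, -6.1000e-02,
        4.3000e-02,  0.0000e+00]), 'position': array([ 0.213, -0.587,  0.245]), 'ee_rot': array([-3.092e+00, -5.450e-01,  1.000e-03]), 'force': array([ 1.455, -0.861, -0.423]), 'ft_torque': array([-0.029, -0.046,  0.025]), 'width': np.float64(1.003)}
scene campos [1.285 0.213 1.125]
stop_small 0.78 [390.5, 183.6, 22.0, 30.8] [400.4 197.8] [0.43  0.326]
stop_small 0.71 [381.6, 151.5, 16.7, 29.1] [388.4 165.4] [0.29  0.277]
stop_large 0.97 [356.1, 207.8, 31.0, 33.9] [370.8 227. ] [0.562 0.238]
stop_large 0.7 [429.3, 185.8, 28.1, 36.6] [443.3 206.9] [0.447 0.468]
stop_large 0.62 [381.9, 198.0, 28.3, 24.6] [395.5 212.6] [0.494 0.313]
mould_small 0.67 [381.4, 198.8, 29.0, 25.2] [396.  213.1] [0.496 0.314]
mould_medium 0.68 [339.4, 177.7, 30.6, 34.9] [354.2 194.6] [0.44  0.171]
mould_medium 0.51 [293.8, 158.9, 28.7, 29.2] [310.
[... 1305 characters left out ...]
.4] [0.761 0.272]
mould_medium 0.37 [367.5, 125.9, 31.1, 44.5] [382.6 148. ] [ 0.735 -0.169]
mould_large 0.78 [239.2, 172.5, 38.3, 38.4] [260.9 193.5] [0.575 0.227]
mould_large 0.74 [241.5, 175.9, 26.2, 30.0] [257.4 189.5] [0.588 0.239]
hook 0.82 [322.2, 145.4, 19.8, 44.4] [330.5 162. ] [0.684 0.003]
hook 0.47 [318.7, 243.4, 27.6, 37.2] [330.3 262.7] [0.358 0.003]
scale 0.93 [305.3, 126.6, 49.9, 62.0] [330.6 159.2] [0.694 0.003]
board 0.71 [240.0, 171.5, 38.1, 36.7] [261.8 194.3] [0.573 0.224]
board 0.7 [376.5, 203.4, 93.3, 53.3] [422.9 229.1] [ 0.467 -0.291]
kettlebell 0.62 [233.4, 119.3, 34.8, 34.4] [250.1 138.7] [0.76 0.27]
mug 0.85 [369.2, 129.4, 28.9, 38.6] [382.6 147.8] [ 0.736 -0.169]
```

```bash
cd pics; python3 -c "
import cv2
a=cv2.imread('top0.png')[110:310,150:490];cv2.imwrite('t1.png',cv2.resize(a,(782,460),interpolation=cv2.INTER_CUBIC))
a=cv2.imread('scene0.png')[130:310,150:480];cv2.imwrite('s1.png',cv2.resize(a,(792,432),interpolation=cv2.INTER_CUBIC))"
```

```text
(no output)
```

View pics/t1.png

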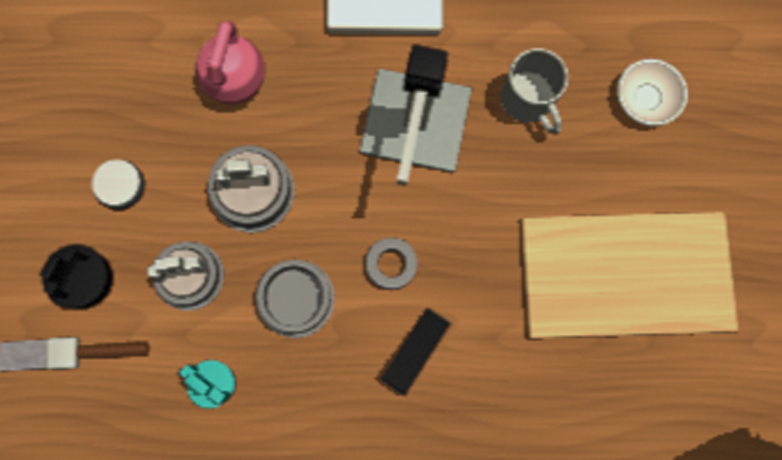

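View pics/s1.png

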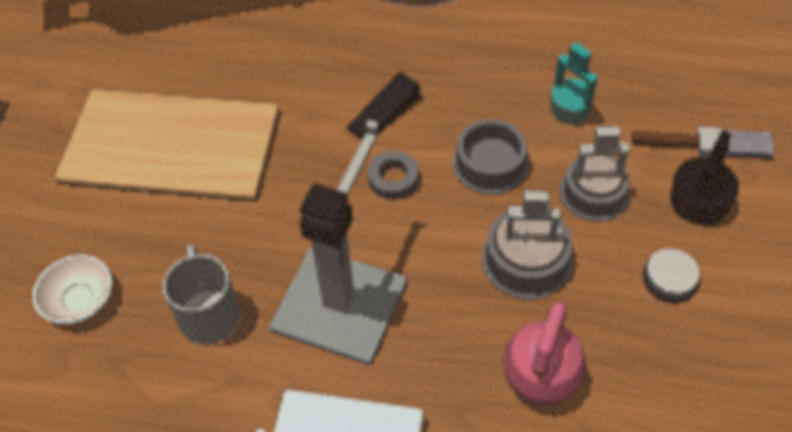

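The top view shows grey stops in the small mould (about px 231,229) and the large mould (about 257,190). The medium mould (278,239) is empty. The turquoise and black ones are decoys. The hook tip points at the robot, yawed about -12°, and the board is at about (0.47,-0.29). Next I'll go for a wrist look at the hook.

move_arm(series=[[3,4,2.5,0,0,-4],[3,4,2.5,0,0,-4],[3,4,2.5,0,0,-4],[3,4,2.5,0,0,-4],[3,4,2.5,0,0,-4],[3,4,2.5,0,0,-4],[3,4,0,0,0,-4],[0,4.5,0,0,0,-4]], grip=1)

```text
clock: 2.0
position: [0.4079, -0.2854, 0.3803]
ee_rot: [-3.124, 0.329, -0.004]
force: [0.5, 0.8, 0.2]
width: 1.0
```

move_arm(series=[[0,4.5,0,0,0,0],[0,4.5,0,0,0,0],[0,4.5,0,0,0,0],[0,4.5,0,0,0,0],[0,4.5,0,0,0,0],[0,0,0,0,0,0]])

```text
clock: 2.6
position: [0.4045, -0.0567, 0.3805]
ee_rot: [-3.124, 0.315, -0.002]
force: [-0.2, -0.2, -0.0]
width: 0.999
```

Run:
```python
from h import *
c=snap('wrist','w1.png')
print(c['s']['position'],c['s']['ee_rot'],c['s']['force'],c['s']['clock'],'cam',-c['R'].T@c['t'],c['R'][2],c['K'][0,0])
np.save('w1.npy',dict(K=c['K'],R=c['R'],t=c['t']))
for n in ['hook','scale','mould_medium','grip_ring']:
    for d in outline_of('wrist',n)[:2]: print(n,d['p'],d['rect'])
```

```text
[ 0.40446379 -0.05674776  0.38049748] [-3.12432384e+00  3.14937395e-01 -1.91608070e-03] [-0.15664464 -0.17393713 -0.01533889] 2.6 cam [ 0.48780764 -0.07359315  0.52043452] [-0.30317121  0.06281512 -0.95086354] 355.3637307357458
hook 0.86 [162.4, 0.1, 26.3, 22.2]
hook 0.18 [0.0, 132.6, 70.0, 48.5]
scale 0.73 [14.4, 120.7, 83.5, 68.3]
scale 0.71 [163.1, 0.0, 26.5, 24.0]
mould_medium 0.91 [117.3, 113.8, 88.1, 77.2]
mould_medium 0.6 [161.8, 0.0, 27.8, 21.1]
grip_ring 0.77 [218.5, 71.4, 50.6, 57.3]
```

View pics/w1.png

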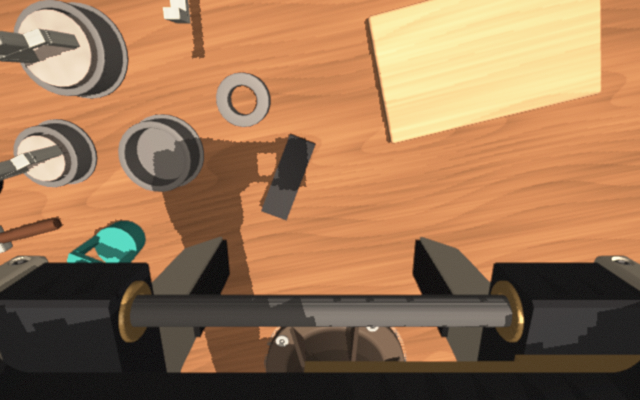

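The wrist view looks back from ahead of the fingers. The hook tip is just at the top edge (175,10), with small and large at the left. I'll move forward and up for the hook.

move_arm(series=[[4,2,2.5,0,0,0],[4,2,2.5,0,0,0],[4,2,2,0,0,0],[2,1,0,0,0,0],[0,0,0,0,0,0],[0,0,0,0,0,0]])

```text
clock: 3.45
position: [0.5428, 0.0052, 0.4478]
ee_rot: [3.124, -0.331, -0.003]
force: [0.7, -0.6, 1.1]
width: 0.998
```

Run:
```python
from h import *
c=snap('wrist','w2.png')
print(c['s']['position'],c['s']['ee_rot'],'cam',-c['R'].T@c['t'])
np.save('w2.npy',dict(K=c['K'],R=c['R'],t=c['t']))
for n in ['hook','scale','stop_large']:
    for d in outline_of('wrist',n)[:1]: print(n,d['p'],d['rect'])
```

```text
[0.54276237 0.00515212 0.44778145] [ 3.12367716e+00 -3.31081171e-01 -2.83586344e-03] cam [ 0.62637316 -0.01232923  0.58748009]
hook 0.91 [264.2, 1.2, 51.0, 158.5]
scale 0.92 [257.4, 0.0, 90.2, 156.1]
stop_large 0.91 [123.7, 113.5, 75.0, 57.7]
```

View pics/w2.png

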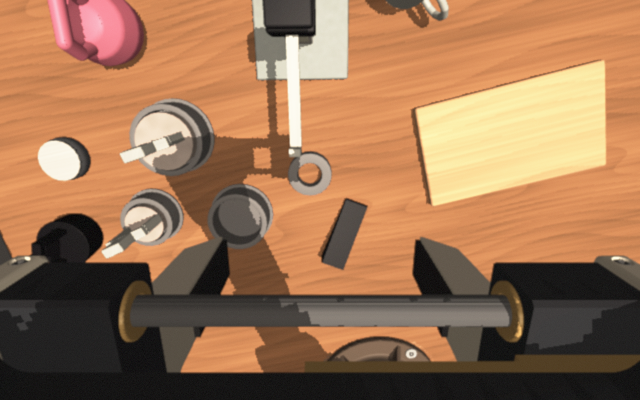

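Run:
```python
from h import *
c=np.load('w2.npy',allow_pickle=True).item()
im=cv2.imread('pics/w2.png'); cv2.imwrite('pics/w2a.png',cv2.resize(im[0:170,240:350],None,fx=4.5,fy=3.5,interpolation=cv2.INTER_CUBIC))
a=ray(c,(292.6,45),.2);b=ray(c,(294.5,140),.2)
d=(a-b)/np.linalg.norm(a-b);yaw=np.degrees(np.arctan2(d[1],d[0]));print('arm',a,b,yaw)
e=ray(c,(294.5,157),.216)  # tip front, top
print('tip front top',e)
for n,uv,z in [('sm rim',(152,217),.038),('lg rim',(171,137),.048),('med',(240,216),.043)]: print(n,ray(c,uv,z))
# hypothesis overlay
x=d;x=x/np.linalg.norm(x);y=np.array([-x[1],x[0],0])
for off in (50,54,58):
    s=e+off/1000*x; s[2]=.2
    P=[s+u*x+v*y+np.array([0,0,w]) for u,v,w in [(-.05,.006,0),(-.05,-.006,0),(-.05,.006,.016),(-.058,-.006,.016),(.07,.024,.017),(.07,-.024,.017)]]
    print(off,s,np.round(px(c,P)).tolist())
```

```text
arm [0.66203769 0.00846632 0.2       ] [0.56811624 0.02893981 0.2       ] -12.29726653705979
tip front top [0.55287026 0.03145379 0.216     ]
sm rim [0.4686574  0.30764433 0.038     ]
lg rim [0.58910615 0.22729874 0.048     ]
med [0.44128949 0.162552   0.043     ]
50 [0.60172305 0.0208046  0.2       ] [[290.0, 154.0], [301.0, 154.0], [289.0, 157.0], [300.0, 164.0], [267.0, 34.0], [317.0, 34.0]]
54 [0.60563127 0.01995266 0.2       ] [[290.0, 150.0], [301.0, 150.0], [289.0, 153.0], [300.0, 161.0], [267.0, 29.0], [317.0, 29.0]]
58 [0.60953949 0.01910073 0.2       ] [[290.0, 147.0], [301.0, 147.0], [289.0, 150.0], [300.0, 157.0], [266.0, 25.0], [317.0, 25.0]]
```

View pics/w2a.png

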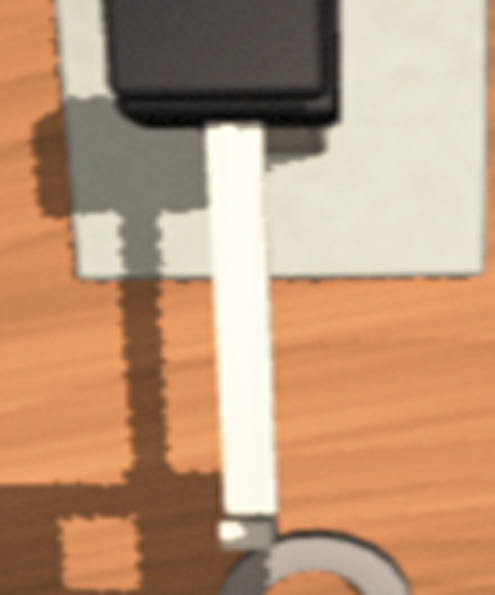

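Hook seat is about (0.6095, 0.0195), yaw -12.3°, consistent with the carriage and tip. Next is a view of the small stop from close above.

move_arm(series=[[0,4.5,0,0,0,4],[0,4.5,0,0,0,4],[0,4.5,0,0,0,4],[0,4.5,0,0,0,4],[-1,4.5,-2,0,0,4],[-1,4.5,-2,0,0,0],[0,1.5,-3,0,0,0],[0,0,0,0,0,0]])

```text
clock: 4.45
position: [0.5202, 0.2921, 0.3753]
ee_rot: [3.131, 0.225, -0.009]
force: [-0.8, -1.0, 0.7]
width: 1.0
```

Run:
```python
from h import *
c=snap('wrist','w3.png')
print(c['s']['position'],c['s']['ee_rot'],'cam',-c['R'].T@c['t'])
np.save('w3.npy',dict(K=c['K'],R=c['R'],t=c['t']))
for n in ['stop_small','mould_small','stop_large','mould_large']:
    for d in outline_of('wrist',n)[:1]: print(n,d['p'],d['rect'])
```

```text
[0.52018717 0.29208934 0.37527748] [ 3.13123139  0.22525498 -0.00852104] cam [0.60527778 0.30472208 0.51465119]
stop_small 0.84 [291.5, 250.8, 40.0, 42.0]
mould_small 0.94 [264.7, 144.4, 61.1, 66.6]
stop_large 0.7 [146.3, 135.4, 77.8, 77.6]
mould_large 0.62 [322.0, 53.1, 93.3, 89.9]
```

View pics/w3.png

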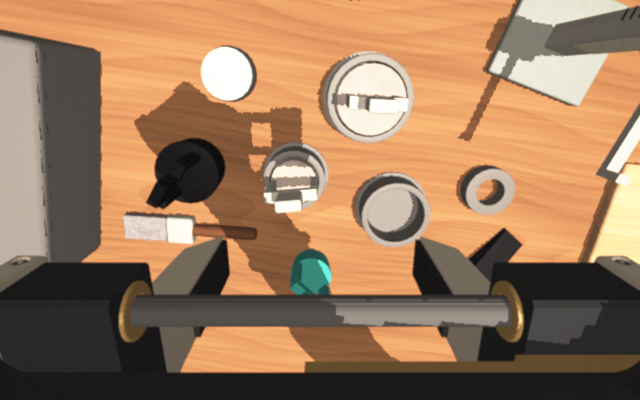

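Both stops are well in view: small at (295,178), large at (369,97). I'll zoom in to fit them.

Run:
```python
import cv2
im=cv2.imread('pics/w3.png'); cv2.imwrite('pics/w3a.png',cv2.resize(im[45:220,255:420],None,fx=4,fy=3.4,interpolation=cv2.INTER_CUBIC))
```

```text
(no output)
```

View pics/w3a.png

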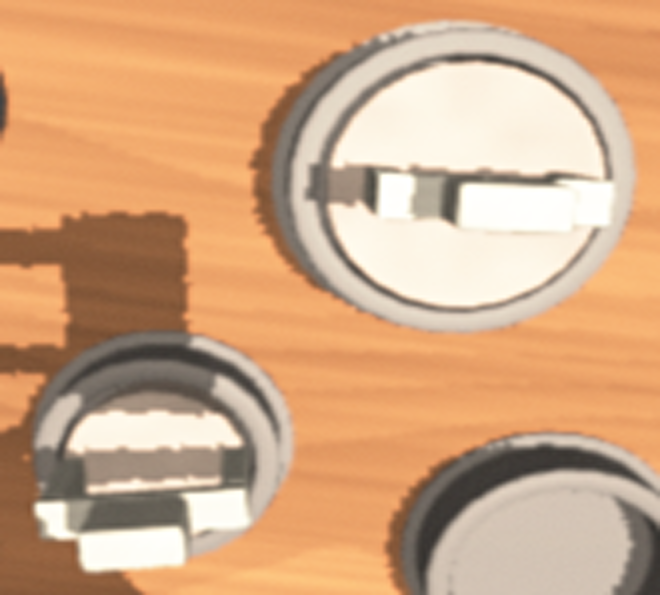

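```bash
cat >> h.py <<'E'
from scipy.optimize import least_squares
HS=dict(s=.132,l=.142)
def model(p,k,z0):
    t=HS[k];q=[]
    for sy in (.015,-.015):
        for sx in (.007,-.007): q.append((sx,sy,t))
    for sy in (.032,-.032):
        for sx in (.007,-.007): q.append((sx,sy,t-.036))
    q=np.array(q);cs,sn=np.cos(p[2]),np.sin(p[2])
    return np.c_[p[0]+cs*q[:,0]-sn*q[:,1],p[1]+sn*q[:,0]+cs*q[:,1],z0+q[:,2]]
E
python3 - <<'E'
from h import *
c=np.load('w3.npy',allow_pickle=True).item()
# order: tab +y(left) far,near ; tab -y far,near ; bar left far,near ; bar right far,near
D=dict(s=[(78,530),(80,572),(188,524),(187,567),(36,500),(38,537),(247,487),(247,527)],
       l=[(458,184),(457,229),(575,186),(574,233),(373,170),(377,216),(612,179),(612,226)])
for k,p0 in (('s',(.468,.308,.1)),('l',(.589,.227,.1))):
    o=np.array([(255+x/4,45+y/3.4) for x,y in D[k]])
    for z0 in (.008,):
        f=lambda p:(px(c,model(p,k,z0))-o).ravel()
        r=least_squares(f,p0); print(k,r.x[:2],np.degrees(r.x[2]),'rms px',np.sqrt(np.mean(r.fun**2)),r.fun.round(1))
print(np.degrees(R.from_rotvec(c.get('rv',[3.13123139,0.22525498,-0.0085])).as_euler('xyz')))
for uv in [(255+160/4,45+445/3.4),(255+462/4,45+178/3.4)]: print(ray(c,uv,.04))
E
```

```text
s [0.46192325 0.32016218] 11.591291752046747 rms px 0.46339073149145366 [-0.3  0.2  0.5 -0.5 -1.   0.5  0.2 -0.5 -0.1 -0.1  0.7 -0.2 -0.3  0.7
  0.4 -0.2]
l [0.58550336 0.2370793 ] 6.222706614001293 rms px 0.6617249405716337 [ 0.1 -0.8 -0.7  0.3  0.9 -0.3 -0.3  0.2  1.4  0.7 -0.4  0.3  0.2  0.2
 -1.2 -0.6]
[179.89322083   0.31874909   8.22903093]
[0.46952334 0.32000885 0.04      ]
[0.58781151 0.23613166 0.04      ]
```

Run:
```python
from h import *
def circ(x,y,r,z): return np.array([(x+r*np.cos(a),y+r*np.sin(a),z) for a in np.linspace(0,6.283,60)])
yaw=np.radians(-12.3);x=np.array([np.cos(yaw),np.sin(yaw),0]);y=np.array([-x[1],x[0],0]);s=np.array([.6095,.0193,.2])
hk=np.array([s+u*x+v*y+np.array([0,0,w]) for u,v,w in [(.07,.006,0),(-.05,.006,0),(-.05,.006,.016),(-.058,.006,.016),(-.058,-.006,.016),(-.05,-.006,.016),(-.05,-.006,0),(.07,-.006,0)]])
t=snap('top','top1.png')
out=[]
for c,fn,cr in [(np.load('w2.npy',allow_pickle=True).item(),'w2.png',(20,100,310,260)),(t,'top1.png',(200,140,350,250))]:
    im=cv2.imread('pics/'+fn);S=4
    im=cv2.resize(im,None,fx=S,fy=S,interpolation=cv2.INTER_CUBIC)
    for P in [hk,circ(.462,.320,.0435,.038),circ(.5855,.237,.0555,.048)]:
        cv2.polylines(im,[np.int32((px(c,P)+.5)*S)],True,(255,0,255),1)
    for k,p in (('s',(.462,.320,.2)),('l',(.5855,.237,.109))):
        for q in px(c,model(p,k,.008)): cv2.circle(im,tuple(np.int32((q+.5)*S)),3,(0,255,0),-1)
    a,b,e,f=cr; im=im[b*S:f*S,a*S:e*S]; out.append(cv2.resize(im,(780,int(780*(f-b)/(e-a)))))
im=np.vstack(out); cv2.imwrite('pics/chk.png',cv2.resize(im,None,fx=.62,fy=.62)); print(im.shape)
```

```text
(1002, 780, 3)
```

View pics/chk.png

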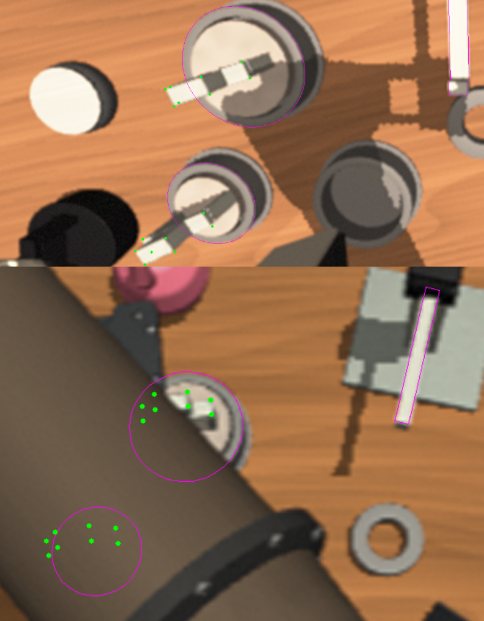

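Reprojections in the w2 and top views agree. Next is the descent over the small stop.

move_arm(series=[[-3,1.5,-4,0,0,3.4],[-2.8,1.3,-4,0,0,0],[0,0,-4,0,0,0],[0,0,-4,0,0,0],[0,0,-3,0,0,0],[0,0,0,0,0,0],[0,0,0,0,0,0]])

```text
clock: 5.45
position: [0.4671, 0.318, 0.1923]
ee_rot: [-3.126, -0.31, -0.001]
force: [0.1, 0.5, 1.4]
width: 1.003
```

move_arm(series=[[-0.5,0.2,-2,0,0,0],[0,0,-2,0,0,0],[0,0,0,0,0,0],[0,0,0,0,0,0]])

```text
clock: 5.85
position: [0.4623, 0.3207, 0.153]
ee_rot: [-3.125, -0.311, -0.003]
force: [0.3, -1.0, 0.4]
width: 1.003
```

Run:
```python
from h import *
c=snap('wrist','w4.png');s=c['s']
print(s['position'],np.degrees(R.from_rotvec(s['ee_rot']).as_euler('xyz')))
im=c['im'][:,:,::-1].copy()
for q in px(c,model((.462,.320,np.radians(11.6)),'s',.008)): cv2.circle(im,tuple(np.int32(q)),2,(0,255,0),-1)
cv2.imwrite('pics/w4a.png',im)
```

```text
[0.46234062 0.32070681 0.15302558] [-1.79946148e+02 -1.28415409e-01  1.13518764e+01]
```

View pics/w4a.png

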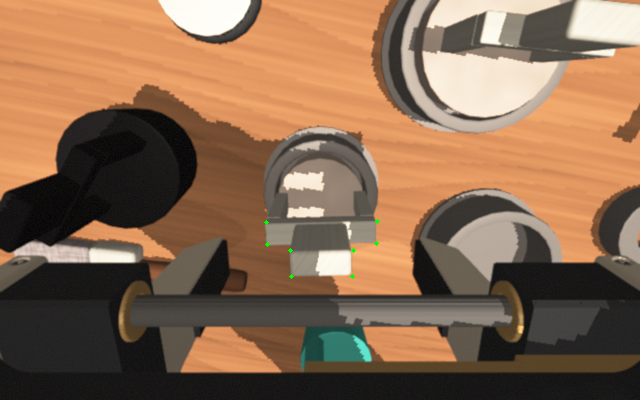

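The fit holds to a pixel: tab at (322,262), centred between the fingers. Descend and close.

move_arm(series=[[0,0,-1.3,0,0,0],[0,0,-1.3,0,0,0],[0,0,0,0,0,0],[0,0,0,0,0,0]])

```text
clock: 6.3
position: [0.461, 0.3199, 0.1244]
ee_rot: [3.125, 0.312, -0.002]
force: [0.2, 0.3, 0.1]
width: 1.0
```

move_arm(series=[[0,0,0,0,0,0],[0,0,0,0,0,0],[0,0,0,0,0,0],[0,0,0,0,0,0],[0,0,0,0,0,0],[0,0,0,0,0,0],[0,0,0,0,0,0],[0,0,0,0,0,0]], grip=0.2, force=40)

```text
clock: 7.1
position: [0.4613, 0.3201, 0.125]
ee_rot: [3.126, 0.311, 0.0]
force: [0.6, 0.1, -0.1]
width: 0.354
```

move_arm(series=[[0,0,1,0,0,0],[0,0,1,0,0,0],[0,0,2,0,0,0],[0,0,3,0,0,0],[0,0,4,0,0,0],[0,0,4,0,0,0],[0,0,3,0,0,0],[0,0,0,0,0,0]])

```text
clock: 7.9
position: [0.4624, 0.3219, 0.3105]
ee_rot: [-3.122, -0.311, -0.011]
force: [0.4, 0.9, -2.9]
width: 0.324
```

move_arm(series=[[0.6,-4,0,0,0,-4],[0.6,-4,0,0,0,-4],[0.6,-4,0,0,0,-4],[0.6,-4,0,0,0,-4],[0.6,-4,0,0,0,-4],[0.6,-4,0,0,0,-3.7],[0.4,-3.9,0,0,0,0],[0,0,0,0,0,0]])

```text
clock: 8.7
position: [0.5012, 0.0343, 0.3042]
ee_rot: [3.118, -0.35, -0.002]
force: [0.4, -0.2, -3.1]
width: 0.325
```

move_arm(series=[[0,0,-2,0,0,0],[0,0,-2,0,0,0],[0,0,-1,0,0,0],[0,0,0,0,0,0],[0,0,0,0,0,0],[0,0,0,0,0,0]])

```text
clock: 9.3
position: [0.5018, 0.0414, 0.2559]
ee_rot: [-3.123, 0.337, -0.002]
force: [-0.2, 0.8, -3.0]
width: 0.323
```

Run:
```python
from h import *
c=snap('scene','s2.png');s=c['s']
e=R.from_rotvec(s['ee_rot']).as_euler('xyz')
print(s['position'],np.degrees(e),s['force'],s['width'])
y=e[2];p=np.array([*(s['position'][:2]+.001*np.array([np.cos(y),np.sin(y)])),y])
S=5;a,b,w,h=240,110,150,110
im=cv2.resize(c['im'][:,:,::-1],None,fx=S,fy=S,interpolation=cv2.INTER_CUBIC)
for q in px(c,model(p,'s',s['position'][2]-.117)): cv2.circle(im,tuple(np.int32((q+.5)*S)),3,(0,255,0),-1)
yaw=np.radians(-12.3);x=np.array([np.cos(yaw),np.sin(yaw),0]);yy=np.array([-x[1],x[0],0]);se=np.array([.6095,.0193,.2])
hk=np.array([se+u*x+v*yy+np.array([0,0,k]) for u,v,k in [(.07,.006,0),(-.05,.006,0),(-.05,.006,.016),(-.058,.006,.016),(-.058,-.006,.016),(-.05,-.006,.016),(-.05,-.006,0),(.07,-.006,0)]])
cv2.polylines(im,[np.int32((px(c,hk)+.5)*S)],True,(255,0,255),1)
cv2.imwrite('pics/s2a.png',im[b*S:(b+h)*S,a*S:(a+w)*S])
```

```text
[0.50181416 0.0414364  0.2558943 ] [-1.79970713e+02 -7.46700347e-02 -1.23026558e+01] [-0.24385079  0.75882378 -2.95984526] 0.3226778746311981
```

View pics/s2a.png

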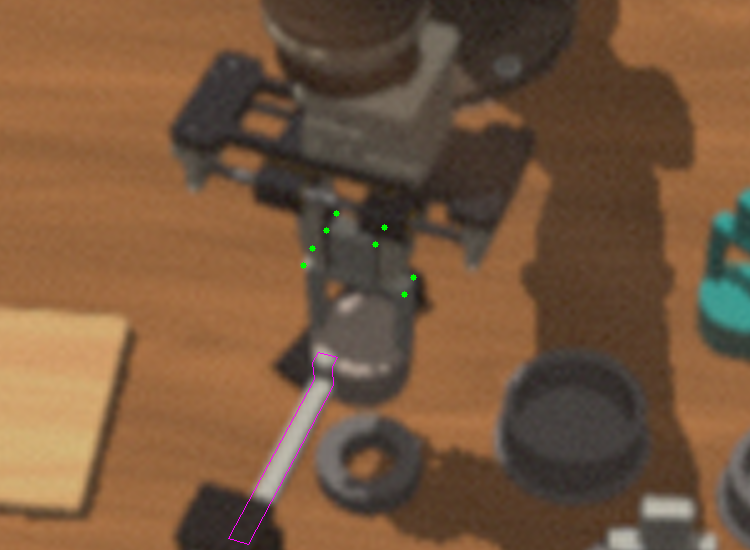

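The scene view confirms the hook overlay (tip at 325,357) and shows the stop in front of it. Slide in along the hook axis.

move_arm(series=[[0,0.1,0.3,0,0,0],[2.2,-0.47,0,0,0,0],[2.2,-0.47,0,0,0,0],[2.2,-0.47,0,0,0,0],[2.2,-0.47,0,0,0,0],[1.95,-0.45,0,0,0,0],[0,0,0,0,0,0],[0,0,0,0,0,0]])

```text
clock: 10.15
position: [0.6087, 0.0189, 0.258]
ee_rot: [-3.123, 0.337, 0.001]
force: [-0.1, -0.2, -3.4]
width: 0.322
```

move_arm(series=[[0,0,-1,0,0,0],[0,0,-1,0,0,0],[0,0,-0.5,0,0,0],[0,0,-0.4,0,0,0],[0,0,-0.3,0,0,0],[0,0,-0.3,0,0,0],[0,0,-0.3,0,0,0],[0,0,0,0,0,0]])

```text
clock: 10.95
position: [0.6089, 0.0189, 0.2199]
ee_rot: [-3.123, 0.337, -0.0]
force: [-1.4, -0.5, -0.4]
width: 0.322
```

move_arm(series=[[0,0,0,0,0,0],[0,0,0,0,0,0],[0,0,0,0,0,0]])

```text
clock: 11.25
position: [0.6089, 0.0189, 0.2202]
ee_rot: [-3.123, 0.337, -0.0]
force: [-1.1, -0.1, 0.2]
width: 0.323
```

move_arm(series=[[0,0,0,0,0,0],[0,0,0,0,0,0],[0,0,0,0,0,0],[0,0,0,0,0,0],[0,0,1,0,0,0],[0,0,2,0,0,0],[0,0,3,0,0,0],[0,0,2,0,0,0]], grip=0.75)

```text
clock: 12.05
position: [0.6093, 0.019, 0.3028]
ee_rot: [-3.123, 0.337, -0.003]
force: [0.6, 0.6, -0.2]
width: 0.747
```

move_arm(series=[[0,0,1.5,0,0,0],[0,0,0,0,0,0],[0,0,0,0,0,0],[0,0,0,0,0,0],[0,0,0,0,0,0],[0,0,0,0,0,0],[0,0,0,0,0,0],[0,0,0,0,0,0]])

```text
clock: 12.85
position: [0.6088, 0.0188, 0.3148]
ee_rot: [3.123, -0.337, -0.001]
force: [-1.1, -0.4, 0.0]
width: 0.751
```

move_arm(series=[[0,0,0,0,0,0],[0,0,0,0,0,0],[0,0,0,0,0,0],[0,0,0,0,0,0],[0,0,0,0,0,0],[0,0,0,0,0,0],[0,0,0,0,0,0],[0,0,0,0,0,0]])

```text
clock: 13.65
position: [0.6088, 0.0188, 0.315]
ee_rot: [3.123, -0.337, -0.0]
force: [0.4, 0.1, -0.7]
width: 0.751
```

move_arm(series=[[0,0,0,0,0,0],[0,0,0,0,0,0],[0,0,0,0,0,0],[0,0,0,0,0,0],[0,0,0,0,0,0],[0,0,0,0,0,0],[0,0,0,0,0,0],[0,0,0,0,0,0]])

```text
clock: 14.45
position: [0.6088, 0.0188, 0.315]
ee_rot: [3.123, -0.337, 0.0]
force: [-1.1, -0.2, -0.6]
width: 0.748
```

Run:
```python
from h import *
a=snap('wrist');
for _ in range(3): c=snap('wrist')
cv2.imwrite('pics/w5.png',c['im'][:,:,::-1]); s=c['s']
np.save('w5.npy',dict(K=c['K'],R=c['R'],t=c['t']))
print(s['clock'],s['position'],np.degrees(R.from_rotvec(s['ee_rot']).as_euler('xyz')),'diff',np.abs(a['im'].astype(int)-c['im']).mean())
im=c['im'][:,:,::-1].copy()
for q in px(c,model((.6095,.0193,np.radians(-12.3)),'s',.2-.013-.086)): cv2.circle(im,tuple(np.int32(q)),2,(0,255,0),-1)
cv2.imwrite('pics/w5a.png',im)
```

```text
14.6 [0.60880207 0.01880882 0.31501299] [ 1.79997311e+02  6.11633226e-05 -1.23196048e+01] diff 1.1161263020833334
```

View pics/w5a.png

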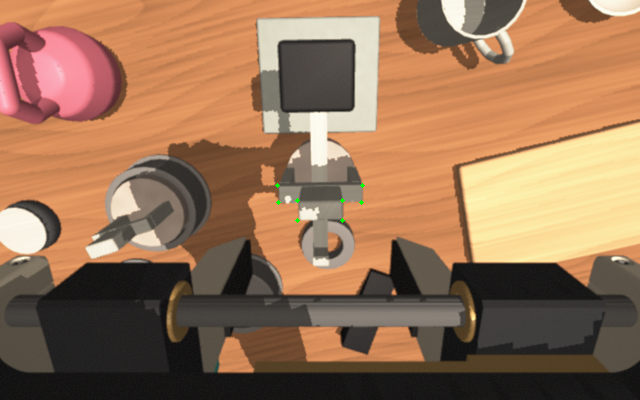

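The small stop hangs at the seat (320,195), matching the model with 13 mm sink, and it is still. Re-grasp and lift off.

move_arm(series=[[0,0,-3,0,0,0],[0,0,-3,0,0,0],[0,0,-2,0,0,0],[0,0,-1.5,0,0,0],[0,0,0,0,0,0],[0,0,0,0,0,0]])

```text
clock: 15.25
position: [0.609, 0.0189, 0.2204]
ee_rot: [-3.123, 0.337, -0.0]
force: [-0.2, -0.4, -0.5]
width: 0.75
```

move_arm(series=[[0,0,0,0,0,0],[0,0,0,0,0,0],[0,0,0,0,0,0],[0,0,0,0,0,0],[0,0,0,0,0,0],[0,0,0,0,0,0]], grip=0.2, force=40)

```text
clock: 15.85
position: [0.6089, 0.0188, 0.2201]
ee_rot: [-3.123, 0.337, -0.0]
force: [0.3, -0.0, 0.1]
width: 0.323
```

move_arm(series=[[0,0,0.6,0,0,0],[0,0,0.6,0,0,0],[0,0,0.6,0,0,0],[0,0,0.7,0,0,0],[0,0,0.7,0,0,0],[0,0,0.7,0,0,0],[0,0,0,0,0,0],[0,0,0,0,0,0]])

```text
clock: 16.65
position: [0.6088, 0.0188, 0.2591]
ee_rot: [-3.123, 0.337, -0.0]
force: [0.4, -0.1, -4.1]
width: 0.323
```

Held (about 3–4 N); now back out along the hook axis, then measure the board.

move_arm(series=[[-2.2,0.48,0,0,0,0],[-2.2,0.48,0,0,0,0],[-2.2,0.48,0,0,0,0],[-2.2,0.48,0,0,0,0],[-2.5,0.54,0,0,0,0],[0,0,0,0,0,0]])

```text
clock: 17.25
position: [0.4926, 0.0442, 0.2588]
ee_rot: [3.123, -0.334, -0.003]
force: [-0.5, 0.9, -3.5]
width: 0.321
```

```bash
cat >> h.py <<'E'
def board(cam='scene'):
    c=snap(cam,'b.png'); d=outline_of(cam,'board')[0]
    cs,_=cv2.findContours(d['mask'].astype(np.uint8),cv2.RETR_EXTERNAL,cv2.CHAIN_APPROX_NONE)
    k=max(cs,key=cv2.contourArea)[:,0,:]
    P=np.array([ray(c,uv,.018)[:2] for uv in k]).astype(np.float32)
    r=cv2.minAreaRect(P); return d['p'],r
E
python3 - <<'E'
from h import *
s=monitor.observe();print(s['clock'],s['position'],s['force'])
print(board('scene'));print(board('top'))
E
```

```text
17.25 [0.49264869 0.04421898 0.2587656 ] [-0.51193801  0.88967416 -3.50196923]
(0.98, ((0.47396472096443176, -0.292721688747406), (0.18629871308803558, 0.2970741093158722), 2.1016969680786133))
(0.93, ((0.46974557638168335, -0.29605531692504883), (0.16965460777282715, 0.2881544530391693), 2.4705166816711426))
```

move_arm(series=[[-0.5,-3,0,0,0,0],[-0.5,-4.5,0,0,0,0],[-0.5,-4.5,0,0,0,0],[-0.5,-4.5,0,0,0,0],[0,-4.5,0,0,0,0],[0,-4.5,0,0,0,0],[0,-4.5,0,0,0,0],[0,-4.5,0,0,0,0]])

```text
clock: 18.25
position: [0.4759, -0.3042, 0.2587]
ee_rot: [3.123, -0.338, 0.0]
force: [1.2, 0.5, -3.6]
width: 0.324
```

move_arm(series=[[0,-4,0,0,0,0],[0,-2.4,0,0,0,0],[0,0,-3,0,0,0],[0,0,-4,0,0,0],[0,0,-2.5,0,0,0],[0,0,0,0,0,0],[0,0,0,0,0,0]])

```text
clock: 18.95
position: [0.4762, -0.3661, 0.1641]
ee_rot: [-3.123, 0.337, 0.001]
force: [0.0, 0.0, -2.9]
width: 0.325
```

Run:
```python
from h import *
s=monitor.observe();print(s['clock'],s['position'],np.degrees(R.from_rotvec(s['ee_rot']).as_euler('xyz')),s['force'])
print(board('scene'));print(board('top'))
```

```text
18.95 [ 0.47620091 -0.3660772   0.16410891] [-1.79994152e+02  2.40166929e-02 -1.23325017e+01] [ 0.0221828   0.03577112 -2.86138047]
(0.19, ((0.5894560217857361, 0.421703964471817), (0.06546146422624588, 0.0786503478884697), 81.6158218383789))
(0.92, ((0.4692643880844116, -0.29466143250465393), (0.1703868955373764, 0.29113253951072693), 1.948327898979187))
```

Board is unmoved. Lower 29 mm to contact.

move_arm(series=[[0,0,-1,0,0,0],[0,0,-1,0,0,0],[0,0,-0.4,0,0,0],[0,0,-0.3,0,0,0],[0,0,-0.2,0,0,0],[0,0,0,0,0,0],[0,0,0,0,0,0]])

```text
clock: 19.85
position: [0.476, -0.3655, 0.1368]
ee_rot: [3.123, -0.337, 0.001]
force: [-5.8, 3.6, 15.8]
width: 0.323
```

move_arm(series=[[0,0,0.1,0,0,0],[0,0,0,0,0,0],[0,0,0,0,0,0]])

```text
clock: 20.15
position: [0.4762, -0.3657, 0.1367]
ee_rot: [3.123, -0.337, 0.001]
force: [-2.1, 1.5, 8.3]
width: 0.323
```

move_arm(series=[[0,0,0.1,0,0,0],[0,0,0,0,0,0],[0,0,0,0,0,0]])

```text
clock: 20.45
position: [0.4758, -0.3656, 0.1368]
ee_rot: [-3.123, 0.337, 0.0]
force: [0.2, 0.2, -0.7]
width: 0.325
```

move_arm(series=[[0,0,0,0,0,0],[0,0,0,0,0,0],[0,0,0,0,0,0],[0,0,0,0,0,0],[0,0,1,0,0,0],[0,0,3,0,0,0],[0,0,5,0,0,0],[0,0,5,0,0,0]], grip=0.75)

```text
clock: 21.25
position: [0.4754, -0.3652, 0.279]
ee_rot: [-3.123, 0.337, 0.001]
force: [1.0, 0.1, 0.3]
width: 0.753
```

move_arm(series=[[0,0,5,0,0,0],[0,3,3,0,0,0],[0,4.5,0,0,0,4],[0,4.5,0,0,0,4],[0,4.5,0,0,0,4],[0,4.5,0,0,0,4],[0,4.5,0,0,0,2.5],[0,4.5,0,0,0,0]])

```text
clock: 22.05
position: [0.4754, -0.0638, 0.358]
ee_rot: [3.136, 0.172, 0.002]
force: [0.4, 0.4, -0.9]
width: 0.747
```

Run:
```python
from h import *
s=monitor.observe();print(s['clock'],s['position'],np.degrees(R.from_rotvec(s['ee_rot']).as_euler('xyz')),s['force'])
c=snap('scene'); print(board('scene'));print(board('top'))
cv2.imwrite('pics/s3a.png',cv2.resize(c['im'][130:260,150:330,::-1],None,fx=4,fy=4,interpolation=cv2.INTER_CUBIC))
```

```text
22.05 [ 0.4753538  -0.06377119  0.35804131] [ 1.79961166e+02 -7.01006938e-02  6.26760120e+00] [ 0.43447059  0.38417347 -0.92654165]
(0.97, ((0.4759649634361267, -0.29368752241134644), (0.18312697112560272, 0.2949877679347992), 1.9808311462402344))
(0.73, ((0.43040865659713745, -0.4255761206150055), (0.0800483301281929, 0.03345496952533722), 3.1761727333068848))
```

View pics/s3a.png

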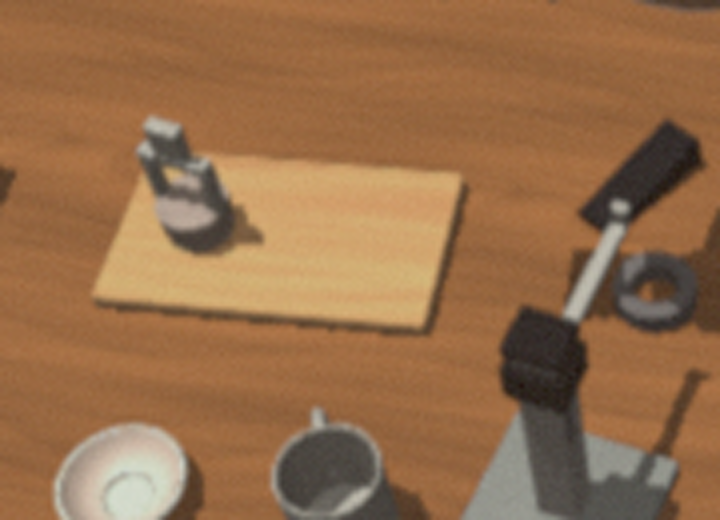

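The small stop stands on the board at (190,205) in the crop. Next, the large stop at (0.5855, 0.237, 6.2°).

move_arm(series=[[1.5,4.2,0,0,0,0],[1.5,4.2,0,0,0,0],[1.5,4.2,0,0,0,0],[1.5,4.2,0,0,0,0],[1.5,4.2,0,0,0,0],[1.5,4.2,0,0,0,0],[2,4.8,0,0,0,0],[0,0,0,0,0,0]], grip=1)

```text
clock: 23.1
position: [0.5856, 0.2378, 0.3554]
ee_rot: [-3.134, -0.177, 0.004]
force: [-0.0, 0.3, -0.3]
width: 0.997
```

move_arm(series=[[0,0,-4,0,0,0],[0,0,-4,0,0,0],[0,0,-4,0,0,0],[0,0,-4,0,0,0],[0,0,-2,0,0,0],[0,0,0,0,0,0],[0,0,0,0,0,0]])

```text
clock: 23.8
position: [0.586, 0.2313, 0.1775]
ee_rot: [3.137, 0.166, 0.0]
force: [0.2, 0.1, 0.3]
width: 1.002
```

move_arm(series=[[0,0.5,-0.5,0,0,0],[0,0,0,0,0,0],[0,0,0,0,0,0]])

```text
clock: 24.1
position: [0.5853, 0.238, 0.1729]
ee_rot: [-3.137, -0.17, -0.002]
force: [-0.6, 0.2, 0.3]
width: 1.002
```

Run:
```python
from h import *
c=snap('wrist');s=c['s']
print(s['position'],np.degrees(R.from_rotvec(s['ee_rot']).as_euler('xyz')))
im=c['im'][:,:,::-1].copy()
for q in px(c,model((.5855,.2371,np.radians(6.2)),'l',.008)): cv2.circle(im,tuple(np.int32(q)),2,(0,255,0),-1)
cv2.imwrite('pics/w6a.png',im)
```

```text
[0.58534394 0.23802802 0.17292292] [-1.79977924e+02 -7.40605635e-02  6.20332264e+00]
```

View pics/w6a.png

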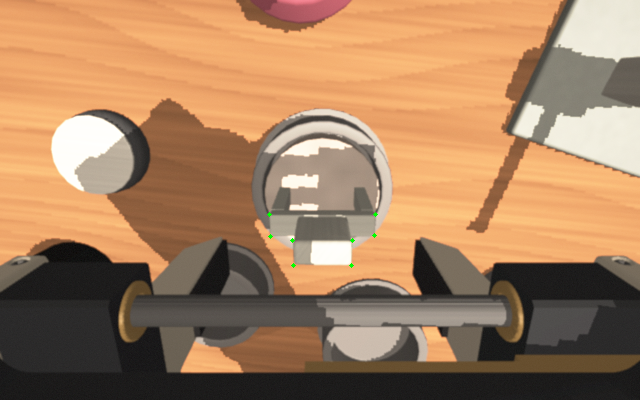

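The large stop's corners match (tab at 322,252). Descend 37 mm and grip.

move_arm(series=[[0,0,-1.5,0,0,0],[0,0,-1.5,0,0,0],[0,0,-0.7,0,0,0],[0,0,0,0,0,0],[0,0,0,0,0,0]])

```text
clock: 24.65
position: [0.5849, 0.2375, 0.1346]
ee_rot: [3.137, 0.169, -0.001]
force: [0.0, -0.2, -0.4]
width: 1.001
```

move_arm(series=[[0,0,0,0,0,0],[0,0,0,0,0,0],[0,0,0,0,0,0],[0,0,0,0,0,0],[0,0,0,0,0,0],[0,0,0,0,0,0],[0,0,0,0,0,0],[0,0,0,0,0,0]], grip=0.2, force=55)

```text
clock: 25.45
position: [0.585, 0.2376, 0.135]
ee_rot: [3.137, 0.169, -0.0]
force: [-0.3, 0.4, -0.5]
width: 0.353
```

move_arm(series=[[0,0,1,0,0,0],[0,0,1,0,0,0],[0,0,2,0,0,0],[0,0,3,0,0,0],[0,0,4,0,0,0],[0,0,4,0,0,0],[0,0,3,0,0,0],[0,0,0,0,0,0]])

```text
clock: 26.25
position: [0.5864, 0.2389, 0.3205]
ee_rot: [-3.134, -0.169, -0.012]
force: [0.9, 0.4, -5.5]
width: 0.326
```

move_arm(series=[[-2.5,-2,0,0,0,-4],[-2.5,-3,0,0,0,-4],[-2,-3.5,0,0,0,-4],[-1.8,-3.5,0,0,0,-4],[0,-3.5,0,0,0,-2.5],[0,-3.5,0,0,0,0],[0,0,0,0,0,0],[0,0,0,0,0,0]])

```text
clock: 27.05
position: [0.4962, 0.0464, 0.3138]
ee_rot: [3.122, -0.341, -0.003]
force: [0.0, 0.9, -6.2]
width: 0.322
```

move_arm(series=[[0,0,-2,0,0,0],[0,0,-2,0,0,0],[0,0,-2,0,0,0],[0,0,0,0,0,0],[0,0,0,0,0,0],[0,0,0,0,0,0]])

```text
clock: 27.65
position: [0.4976, 0.0483, 0.2559]
ee_rot: [-3.123, 0.336, -0.002]
force: [0.2, -0.0, -6.1]
width: 0.32
```

move_arm(series=[[0,-0.45,0.25,0,0,0],[2.2,-0.48,0,0,0,0],[2.2,-0.48,0,0,0,0],[2.2,-0.48,0,0,0,0],[2.3,-0.5,0,0,0,0],[2.25,-0.5,0,0,0,0],[0,0,0,0,0,0],[0,0,0,0,0,0]])

```text
clock: 28.45
position: [0.6088, 0.0183, 0.2577]
ee_rot: [-3.123, 0.338, 0.0]
force: [0.1, 0.4, -7.2]
width: 0.321
```

move_arm(series=[[0,0,-1,0,0,0],[0,0,-1,0,0,0],[0,0,-0.5,0,0,0],[0,0,-0.5,0,0,0],[0,0,-0.5,0,0,0],[0,0,-0.5,0,0,0],[0,0,-0.6,0,0,0],[0,0,-0.6,0,0,0]])

```text
clock: 29.25
position: [0.6086, 0.0187, 0.2054]
ee_rot: [3.123, -0.337, 0.0]
force: [-3.7, -0.3, -1.2]
width: 0.324
```

move_arm(series=[[0,0,-0.3,0,0,0],[0,0,-0.3,0,0,0],[0,0,0,0,0,0],[0,0,0,0,0,0],[0,0,0,0,0,0]])

```text
clock: 29.75
position: [0.6085, 0.0187, 0.1997]
ee_rot: [-3.123, 0.337, -0.0]
force: [-3.4, 1.6, 0.8]
width: 0.321
```

move_arm(series=[[0,0,0,0,0,0],[0,0,0,0,0,0],[0,0,0,0,0,0],[0,0,0,0,0,0],[0,0,1,0,0,0],[0,0,2,0,0,0],[0,0,3,0,0,0],[0,0,3,0,0,0]], grip=0.75)

```text
clock: 30.55
position: [0.6084, 0.0187, 0.2911]
ee_rot: [-3.123, 0.337, 0.0]
force: [1.0, 0.3, 0.5]
width: 0.753
```

move_arm(series=[[0,0,2.5,0,0,0],[0,0,0,0,0,0],[0,0,0,0,0,0],[0,0,0,0,0,0],[0,0,0,0,0,0],[0,0,0,0,0,0],[0,0,0,0,0,0],[0,0,0,0,0,0]])

```text
clock: 31.35
position: [0.6085, 0.0186, 0.3142]
ee_rot: [3.123, -0.337, -0.001]
force: [0.5, -0.6, 0.5]
width: 0.75
```

move_arm(series=[[0,0,0,0,0,0],[0,0,0,0,0,0],[0,0,0,0,0,0],[0,0,0,0,0,0],[0,0,0,0,0,0],[0,0,0,0,0,0],[0,0,0,0,0,0],[0,0,0,0,0,0]])

```text
clock: 32.15
position: [0.6085, 0.0187, 0.3145]
ee_rot: [3.123, -0.337, -0.0]
force: [1.1, 1.0, -0.4]
width: 0.75
```

move_arm(series=[[0,0,0,0,0,0],[0,0,0,0,0,0],[0,0,0,0,0,0],[0,0,0,0,0,0],[0,0,0,0,0,0],[0,0,0,0,0,0],[0,0,0,0,0,0],[0,0,0,0,0,0]])

```text
clock: 32.95
position: [0.6085, 0.0187, 0.3145]
ee_rot: [3.123, -0.337, 0.0]
force: [0.0, 0.5, 0.4]
width: 0.752
```

Run:
```python
from h import *
a=snap('wrist');
for _ in range(3): c=snap('wrist')
s=c['s']
print(s['clock'],s['position'],'diff',np.abs(a['im'].astype(int)-c['im']).mean())
im=c['im'][:,:,::-1].copy()
for q in px(c,model((.6095,.0193,np.radians(-12.3)),'l',.2-.032-.096)): cv2.circle(im,tuple(np.int32(q)),2,(0,255,0),-1)
cv2.imwrite('pics/w7a.png',im)
```

```text
33.1 [0.60854049 0.01862663 0.31450752] diff 1.1178020833333333
```

View pics/w7a.png

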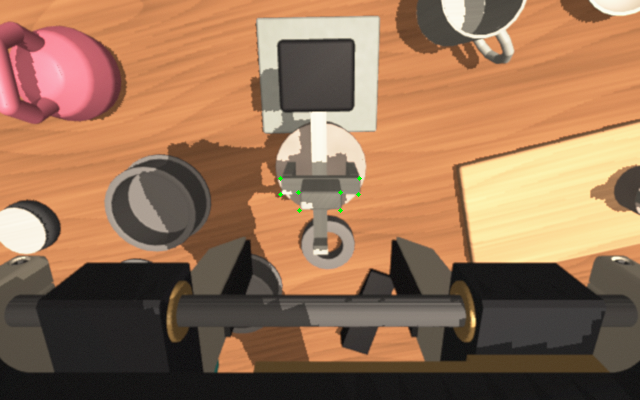

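It hangs still at the seat (320,185). Re-grasp and take it off.

move_arm(series=[[0,0,-3,0,0,0],[0,0,-3,0,0,0],[0,0,-3,0,0,0],[0,0,-1.5,0,0,0],[0,0,-1,0,0,0],[0,0,0,0,0,0],[0,0,0,0,0,0]])

```text
clock: 33.85
position: [0.609, 0.0188, 0.2003]
ee_rot: [-3.123, 0.337, -0.002]
force: [-0.2, 0.0, 0.4]
width: 0.749
```

move_arm(series=[[0,0,0,0,0,0],[0,0,0,0,0,0],[0,0,0,0,0,0],[0,0,0,0,0,0],[0,0,0,0,0,0],[0,0,0,0,0,0]], grip=0.2, force=55)

```text
clock: 34.45
position: [0.6086, 0.0187, 0.1996]
ee_rot: [-3.123, 0.337, -0.0]
force: [-0.7, -0.5, 0.2]
width: 0.32
```

move_arm(series=[[0,0,0.7,0,0,0],[0,0,0.8,0,0,0],[0,0,0.8,0,0,0],[0,0,0.8,0,0,0],[0,0,0.9,0,0,0],[0,0,0.9,0,0,0],[0,0,1,0,0,0],[0,0,0,0,0,0]])

```text
clock: 35.25
position: [0.6093, 0.0189, 0.2603]
ee_rot: [-3.123, 0.337, -0.004]
force: [-0.2, -0.2, -5.8]
width: 0.322
```

move_arm(series=[[-2.2,0.48,0,0,0,0],[-2.2,0.48,0,0,0,0],[-2.2,0.48,0,0,0,0],[-2.4,0.52,0,0,0,0],[-2.8,0.6,0,0,0,0],[0,0,0,0,0,0],[0,0,0,0,0,0]])

```text
clock: 35.95
position: [0.4903, 0.0442, 0.2588]
ee_rot: [3.123, -0.336, 0.001]
force: [1.1, -0.1, -5.9]
width: 0.322
```

Run:
```python
from h import *
s=monitor.observe();print(s['clock'],s['position'],s['force'])
print(board('scene'));print(board('top'))
```

```text
35.95 [0.49033896 0.04424969 0.25877736] [ 1.14063621 -0.10286575 -5.89185757]
(0.81, ((0.4754669666290283, -0.2930362820625305), (0.18209873139858246, 0.2971571683883667), 3.332099199295044))
(0.84, ((0.4697923958301544, -0.29759854078292847), (0.16956916451454163, 0.28691279888153076), 2.098142385482788))
```

move_arm(series=[[-0.5,-3,0,0,0,0],[-0.5,-4.5,0,0,0,0],[-0.5,-4.5,0,0,0,0],[-0.5,-4.5,0,0,0,0],[0,-4.5,0,0,0,0],[0,-4,0,0,0,0],[0,-2.1,0,0,0,0],[0,0,0,0,0,0]])

```text
clock: 36.95
position: [0.4701, -0.2316, 0.258]
ee_rot: [3.121, -0.347, -0.001]
force: [-0.2, -0.2, -6.4]
width: 0.322
```

move_arm(series=[[0,0,-3,0,0,0],[0,0,-3,0,0,0],[0,0,-2.5,0,0,0],[0,0,0,0,0,0],[0,0,0,0,0,0]])

```text
clock: 37.45
position: [0.471, -0.2264, 0.1737]
ee_rot: [-3.123, 0.336, 0.001]
force: [1.2, -0.7, -5.6]
width: 0.325
```

Run:
```python
from h import *
s=monitor.observe();print(s['clock'],s['position'],s['force'])
print(board('top'))
```

```text
37.45 [ 0.47097173 -0.22638884  0.17374692] [ 1.19820423 -0.74320849 -5.61463191]
(0.77, ((0.4677152931690216, -0.259588360786438), (0.1718360036611557, 0.22064600884914398), 2.821249485015869))
```

move_arm(series=[[0,0,-1,0,0,0],[0,0,-1,0,0,0],[0,0,-0.4,0,0,0],[0,0,-0.1,0,0,0],[0,0,0,0,0,0],[0,0,0,0,0,0]])

```text
clock: 38.15
position: [0.4708, -0.2268, 0.1487]
ee_rot: [3.123, -0.337, 0.001]
force: [0.6, 0.0, -6.4]
width: 0.323
```

move_arm(series=[[0,0,-0.15,0,0,0],[0,0,0,0,0,0],[0,0,0,0,0,0]])

```text
clock: 38.45
position: [0.4706, -0.2268, 0.147]
ee_rot: [3.123, -0.337, 0.0]
force: [0.6, -1.0, -6.8]
width: 0.323
```

move_arm(series=[[0,0,-0.1,0,0,0],[0,0,0,0,0,0],[0,0,0,0,0,0]])

```text
clock: 38.75
position: [0.4705, -0.2267, 0.146]
ee_rot: [3.123, -0.337, -0.0]
force: [0.6, 0.3, -6.7]
width: 0.32
```

move_arm(series=[[0,0,-0.1,0,0,0],[0,0,0,0,0,0],[0,0,0,0,0,0]])

```text
clock: 39.05
position: [0.4706, -0.2268, 0.1452]
ee_rot: [3.123, -0.337, 0.0]
force: [-0.9, 0.1, -2.8]
width: 0.321
```

Contact is made and the weight is mostly on the board. Release and retreat.

move_arm(series=[[0,0,-0.05,0,0,0],[0,0,0,0,0,0],[0,0,0,0,0,0]])

```text
clock: 39.35
position: [0.4707, -0.2268, 0.1451]
ee_rot: [3.123, -0.337, 0.001]
force: [-3.3, 0.9, 5.4]
width: 0.326
```

move_arm(series=[[0,0,0,0,0,0],[0,0,0,0,0,0],[0,0,0,0,0,0],[0,0,0,0,0,0],[0,0,1,0,0,0],[0,0,3,0,0,0],[0,0,5,0,0,0],[0,0,5,0,0,0]], grip=0.75)

```text
clock: 40.15
position: [0.47, -0.2264, 0.2865]
ee_rot: [-3.123, 0.337, 0.001]
force: [1.0, 0.2, -0.8]
width: 0.747
```

move_arm(series=[[0,0,5,0,0,0],[0,3,3,0,0,0],[0,4.5,0,0,0,0],[0,4.5,0,0,0,0],[0,4.5,0,0,0,0],[0,4.5,0,0,0,0],[0,4.5,0,0,0,0],[0,0,0,0,0,0]])

```text
clock: 40.95
position: [0.4697, 0.0352, 0.3657]
ee_rot: [-3.122, 0.322, -0.002]
force: [-0.4, -0.5, 0.1]
width: 0.75
```

Run:
```python
from h import *
s=monitor.observe();print(s['clock'],s['position'],s['force'])
c=snap('scene'); print(board('scene'));print(board('top'))
cv2.imwrite('pics/s4a.png',cv2.resize(c['im'][130:310,150:470,::-1],None,fx=2.5,fy=2.5,interpolation=cv2.INTER_CUBIC))
```

```text
40.95 [0.46972942 0.0351878  0.36572502] [-0.35216111 -0.51965266  0.06691037]
(0.8, ((0.4758719205856323, -0.29359960556030273), (0.18109184503555298, 0.2938367426395416), 2.475888967514038))
(0.57, ((0.4710184335708618, -0.3284718096256256), (0.17571987211704254, 0.22748813033103943), 2.100935697555542))
```

View pics/s4a.png

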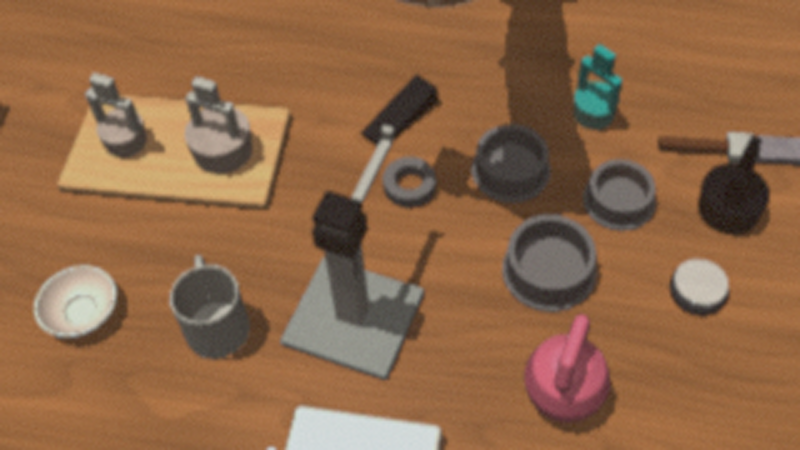

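Both stops stand well inside the board, at (120,130) and (218,130) in the crop. The moulds and hook are empty, and the other things are in place.

```bash
python3 -c "
from cell import workorder
print(workorder.sign_off())"
```

```text
the job is handed in; nothing more can be done
None
```

The job is handed in. The small and large doorstops were each lifted out, hung on the hook, taken off and stood on the oak board, small first. The medium mould was empty.

- **On the hook:** Each stop hung for about 3 s after letting go. It matched my model at sinks of about 13 mm (small) and 32 mm (large), and it was still before I took it off again.
- **Last checks:** The final scene picture shows both stops upright and well inside the board. The hook is empty, and the board and the other things look unmoved. The clock stood at about 41 s.
- **What disagreed:**
  - The small stop was pressed onto the board with about 16–19 N before I eased off; it stood fine afterwards.
  - The last top-camera board fit came out short, probably because the view was partly blocked, but the scene-camera fit agreed with the earlier ones.

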